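Slide a lug nut off its rail and stand it dome-down in a ring stand

TASK

Slide the chrome lug nut along the red rail and out of its open end, then stand it dome-down and upright in the empty yellow ring stand, ready for anti-seize, like the nut already standing in the other one. Set it down rather than dropping it in, let go of it, and leave the other nut, the black socket and the valve cap where they are.

Things in the scene. Friction and masses are not known exactly. Their poses are not given: they have to be found in the camera images.
- nut: Chrome lug nut to move, 0.25 kg, 81 mm long. Origin at the tip of its dome, z along its axis: dome of 16 mm radius (z 0-16), hex body 31 mm across flats (16-38), flange 48 mm across (38-43), bare shank 22 mm across (43-81, dark end) to grip. Starts upright in the rail, origin 14 mm above the shelf, 30 mm of shank above the rail. Cannot be lifted out until its axis is 25 mm past the open end.
- rail: Red rail, fixed, 180 mm long (its y), 60 mm wide on a 90 mm base, top 65 mm high. Origin under its centre, on the shelf. T-slot along its y over x = 0: 39 mm wide below, 52 inside, 30 between the lips (60-65 mm high); closed at +y, open at -y, bare shelf beyond. The nut's flange is caught in it with 2-3 mm of play and slides freely; it starts 80-150 mm from the open end.
- rail_open (a point): Middle of the open end of the rail's slot, 52 mm above the shelf, at the rail's y = -90 mm; the nut leaves the rail here going along the rail's -y.
- stand_empty: The empty ring stand, fixed to the shelf: yellow ring 44 mm across outside, 25 mm hole, its top 44 mm above the shelf, on three short posts and a dark round base 72 mm across. Origin at shelf height on its vertical axis. Its twin stand_full may be on either side of it.
- stand_empty_ring (a point): Centre of the empty stand's ring, level with the ring's top (44 mm above the shelf). A nut seated in it rests by its dome, with the dome's tip 6 mm below this point, and is kept upright by friction alone.
- stand_full: Twin of stand_empty, holding the other nut. Origin at shelf height on its axis.
- nut_done: A like chrome nut already standing dome-down in stand_full, to be left alone. Origin at the tip of the dome, z up along its axis; its top is 119 mm above the shelf.
- socket: Black steel socket standing on the shelf, 28 mm across, 38 mm high, origin under its centre. A bystander.
- valve_cap: Stainless valve stem cap standing on the shelf, 13 mm across, 24 mm high, origin under its centre. A bystander.
- parts_box: Clear parts box with its flap lid shut, fixed, 114 x 174 x 49 mm high, origin under its centre. A bystander.
Not all that is in view belongs to the job. What is shaped like the stand_empty but blue is not meant.

How it is judged (in metres and radians):
On the way:
1. the nut has been slid out of the rail's open end, still at slot height (y of nut in the frame of rail between -0.16 and -0.1 m and x of nut in the frame of rail between -0.02 and 0.02 m and z of nut in the frame of rail below 0.03 m).
At the end, for the whole second after the job is handed in: Nut free and at rest in the empty stand, dome down: dome tip within 6 mm of the ring axis and 3 to 10 mm below its top, axis within 0.15 rad of vertical. Other nut still standing (15 mm, 0.2 rad); socket and valve cap within 20 mm of their starts (horizontal distance between nut and stand_empty_ring below 0.006 m and z of nut in the frame of stand_empty_ring between -0.01 and -0.003 m and angle between nut's own z axis and vertical below 0.15 rad and linear speed of nut below 0.02 m/s and angular speed of nut below 0.2 rad/s and angle between nut_done's own z axis and vertical below 0.2 rad and distance of nut_done from where it was at the start of the episode below 0.015 m and distance of each of socket, valve_cap from where it was at the start of the episode below 0.02 m); the robot touches nothing.
It fails at once if the nut is dropped or banged down (over 0.3 m/s while out of the fingers, or over 0.3 m/s while touching the empty stand) (linear speed of nut above 0.3 m/s and (contact force between nut and the fingers below 0.05 N or contact force between nut and stand_empty above 0.5 N)).
It fails at once if the other nut is knocked (moved over 15 mm or tipped over 0.2 rad) (distance of nut_done from where it was at the start of the episode above 0.015 m or angle between nut_done's own z axis and vertical above 0.2 rad).
It fails at once if the socket or the valve cap is moved over 20 mm (distance of any of socket, valve_cap from where it was at the start of the episode above 0.02 m).
It also fails if it takes over 48 s, if anything falls off the work surface, if the arm or the gripper's body presses on something with over 40 N, if the wrist force passes 120 N, or if a joint passes its speed limit or range.

ROBOT

A 6-joint arm with a two-finger parallel gripper is mounted at the origin on the work surface. World frame = base frame: x ahead of the robot, y to its left, z up, the work surface at z = 0. Lengths are in mm, angles in rad, forces in N, time in s.
With the tool pointing down it reaches from about 275 to 750 mm from the base axis. Payload 10.2 kg.
Tool frame: the origin (TCP) lies between the finger pads; the fingertips stand 17 mm ahead of it and the grasp point (between the pads) lies 2 mm behind it; y points along the fingers, x is the direction in which the jaws open and shut, and the axes are right-handed (so a half turn about y gives the same grasp; the last joint's range is limited). The gripper opens to 85 mm and grips with 20 to 120 N. Pads are 22 mm wide; open, the fingers measure 114 mm over their backs; the gripper's body (76 mm by 85 mm) begins 54 mm behind the grasp point. The pads swing forward as they close: fully open they stand 13 mm farther back than shut.
Start: joints at [1.08, 0.313, 1.498, -0, 1.331, -0.223], TCP at [138.933, 506.289, 248.294] pointing down, gripper open.
Joint ranges: [-2.94, 2.94], [-0.97, 2.17], [0.19, 2.56], [-1.23, 4.37], [0.02, 3.11], [-2.88, 2.88]. Speed limits (rad/s): [2.39, 2.39, 3.01, 3.14, 3.14, 3.14].

INTERFACE

Orientations are given as a unit quaternion [w, x, y, z].
In Python, from rig import ctrl gives the robot as it stands.
- The arm moves only by the tool jog_arm, never from a script. Its argument "targets" is a list of rows, each an object with "offset": the shift along the tool's x, y, z in m, a list of three; "yaw": the turn about the tool's y in rad. In form: [{"offset": [dx, dy, dz], "yaw": yaw}, ...]. A call has 1 to 12 rows; each row is the pose to reach, as a shift and turn from the pose measured when the call began, along the tool's axes at that moment; what a row does not reach only later rows make up. A row lasts 1/12 s, in which the tool goes at most 41.7 mm and 7.16 degrees, less where a joint would pass 70% of its speed; a pose out of reach is approached as far as the arm can. A call with a gripper value outside its range is refused whole. "fingers" is the finger opening in m, from 0 to 0.0854, set as the call begins (left out, the last holds). The fingers move at their own pace and stop on an object; "grip_force" is the grip in N (left out, the last holds). Time passes only in rows, so rows that repeat a pose let the fingers close. It gives the time, the measured TCP pose, the force and the opening at its end, in the units of the state.
- ctrl.sense(): the state, without advancing time (a new reading comes with each control period).
- ctrl.capture(name): name is "scene" or "top" or "wrist"; returns a dict with "img" (400x640x3 uint8, red, green, blue), "intrinsics" (3x3 intrinsics, pixels), "T" (4x4, takes a point from camera to world coordinates); the wrist camera has in their place "mount" (4x4, takes a point from camera to tool coordinates, whose origin is the TCP and whose axes are the tool frame's). Camera axes: x right, y up, looking along -z (the intrinsics and any distortion apply to the point x, -y, -z); pixel columns grow to the right and rows downward; lengths in mm; the calibration is good to about 2 mm. A picture is of the moment at which its call begins: read the wrist's pose just before it. There is no depth.
- ctrl.finish_job(): hands the job in, once; it reports no verdict.
Trained networks look in the newest picture that a camera, given by its name, has taken for a name from the list of things; names that differ only in an ending like _2 or _b are one class to them, and where a whole thing is asked for, a point or a joint stands for the part that bears it (a point fixed in the world has none). Each returns a list of dicts, best first, with "score" (0 to 1); they miss things now and then, are a little off and sometimes report something else, mostly with a low value. They report only what shows in the picture. A call takes as long as a camera call. They do not tell look-alikes from the thing itself.
- ctrl.boxes_of(camera, target): "box" ([left, top, right, bottom] in pixels, round what is visible of it).
- ctrl.regions_of(camera, target): "region" (400x640 bool, what is visible of it) and "box" ([left, top, right, bottom] in pixels, round what is visible of it).
The state is a dict: "time_s": time; "joints": joint angles; "dq": joint speeds; "tau": joint torques, N m; "eef_pos": TCP position; "ee_rot": TCP orientation; "force": force on the tool from outside, world axes, zero at the start; "wrist_torque": the same for the moment, N m; "grip_width": opening from 0.0 (shut) to 1.0 (fully open).
Only numpy, scipy, OpenCV 4.12 (cv2) and the standard library are available. Lean on these libraries where they do the work, as an engineer would, in place of code of your own. Each camera call takes 0.05 s, during which the arm holds its last target.

## Working session

There is one attempt and no reset: what is moved stays moved. The work goes in short steps, Python scripts to look and compute and a tool call to move; the robot and the scene stay as the last step left them, time stands still between calls to the robot, and variables do not carry over. Pictures are saved under pics/ and viewed, and the job is handed in when it is done.

Besides the shell and the picture viewer there is one more tool, called after "Request:" as name(argument=value, ...) on one line, values as JSON. jog_arm: Moves the arm, as the interface text tells. Its arguments: {"type":"object","properties":{"targets":{"type":"array"},"fingers":{"type":"number"},"grip_force":{"type":"number"}},"required":["targets"]}

```bash
mkdir -p pics; ls
python3 - <<'E'
from rig import ctrl
import cv2
s=ctrl.sense();print({k:s[k] for k in('time_s','joints','eef_pos','ee_rot','force','grip_width')})
for n in('scene','top','wrist'):
    c=ctrl.capture(n);cv2.imwrite(f'pics/{n}0.png',c['img'][:,:,::-1])
    print(n,c['intrinsics'],c.get('T',c.get('mount')),[k for k in c])
E
```

```text
pics
{'time_s': 0.0, 'joints': array([ 1.07960129e+00,  3.13490942e-01,  1.49843009e+00, -2.75584228e-05,
        1.33097476e+00, -2.23371616e-01]), 'eef_pos': array([138.82639219, 506.0773389 , 247.71673747]), 'ee_rot': array([-0.56207812,  0.56247789,  0.42835422, -0.42918466]), 'force': array([ 0.13368479, -0.71535546, -0.42947046]), 'grip_width': 0.9963163649194154}
scene [[398.55021383   0.         316.72491223]
 [  0.         398.55021383 205.98196593]
 [  0.           0.           1.        ]] [[-3.91676402e-03 -7.66031207e-01  6.42791450e-01  1.05040013e+03]
 [ 9.99890451e-01 -1.21753754e-02 -8.41701078e-03 -2.52415060e+00]
 [ 1.42739201e-02  6.42688065e-01  7.65994978e-01  5.86377543e+02]
 [ 0.00000000e+00  0.00000000e+00  0.00000000e+00  1.00000000e+00]] ['img', 'intrinsics', 'T']
top [[431.07521606   0.         317.21704463]
 [  0.         431.07521606 199.11052564]
 [  0.           0.           1.        ]] [[ 1.05915161e-02  9.91275580e-01 -1.31379391e-01  4.83378937e+02]
 [-9.99481266e-01  6.49860552e-03 -3.15430973e-02 -2.72005269e+01]
 [-3.04141193e-02  1.31645330e-01  9.90830202e-01  9.44778509e+02]
 [ 0.00000000e+00  0.00000000e+00  0.00000000e+00  1.00000000e+00]] ['img', 'intrinsics', 'T']
wrist [[314.58793588   0.         324.07651803]
 [  0.         314.58793588 197.97711132]
 [  0.           0.           1.        ]] [[ 9.99997799e-01 -1.65354700e-04 -2.09143781e-03 -3.27808764e-01]
 [-1.97677208e-03  2.59651391e-01 -9.65700392e-01 -1.25783801e+02]
 [ 7.02727836e-04  9.65702401e-01  2.59650493e-01  6.55676158e+01]
 [ 0.00000000e+00  0.00000000e+00  0.00000000e+00  1.00000000e+00]] ['img', 'intrinsics', 'mount']
```

View pics/scene0.png

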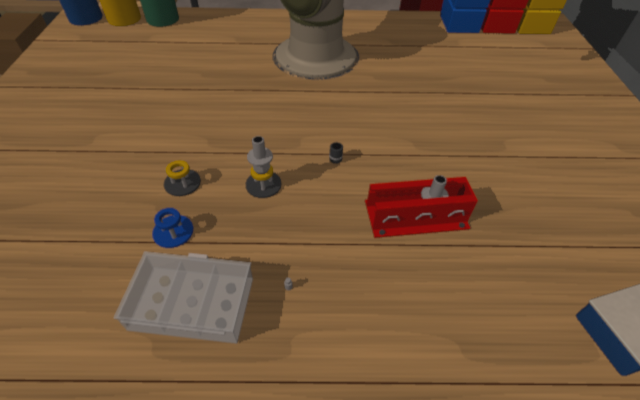

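View pics/top0.png

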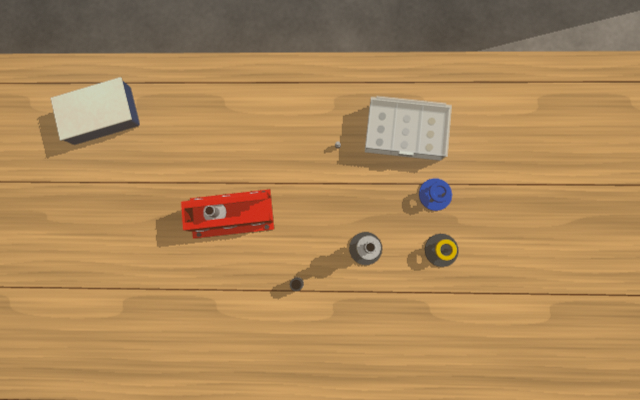

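View pics/wrist0.png

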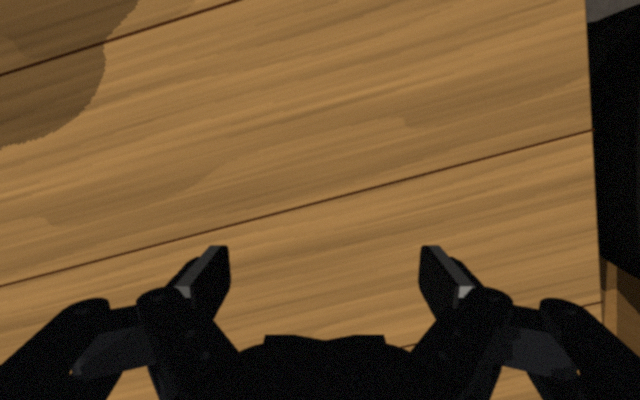

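Run:
```python
from rig import ctrl
import numpy as np
for c in('top','scene'):
  for n in('nut','rail','stand_empty','stand_full','nut_done','socket','valve_cap','parts_box'):
    print(c,n,[(round(d['score'],2),np.round(d['box']).astype(int).tolist()) for d in ctrl.boxes_of(c,n)][:4])
print(ctrl.sense()['time_s'])
```

```text
top nut [(0.74, [203, 210, 231, 219]), (0.61, [424, 235, 457, 270])]
top rail [(0.79, [184, 190, 275, 240])]
top stand_empty [(0.8, [424, 234, 458, 269])]
top stand_full [(0.78, [350, 232, 383, 267])]
top nut_done [(0.91, [359, 237, 383, 262])]
top socket [(0.61, [292, 278, 303, 292])]
top valve_cap []
top parts_box [(0.61, [364, 96, 452, 162])]
scene nut [(0.98, [424, 175, 445, 198]), (0.54, [163, 159, 201, 194])]
scene rail [(0.58, [365, 174, 477, 237])]
scene stand_empty [(0.96, [164, 159, 203, 196]), (0.89, [154, 206, 190, 248])]
scene stand_full [(0.9, [244, 172, 280, 199]), (0.54, [284, 279, 290, 289])]
scene nut_done [(0.74, [250, 137, 272, 172])]
scene socket [(0.6, [328, 141, 345, 164])]
scene valve_cap [(0.58, [283, 276, 292, 291])]
scene parts_box [(0.97, [113, 250, 255, 344])]
0.95
```

Run:
```python
import cv2,numpy as np
t=cv2.imread('pics/top0.png');s=cv2.imread('pics/scene0.png')
f=lambda im,x0,y0,x1,y1,k:cv2.resize(im[y0:y1,x0:x1],None,fx=k,fy=k,interpolation=cv2.INTER_CUBIC)
cv2.imwrite('pics/c1.png',f(t,170,180,290,250,6))
cv2.imwrite('pics/c2.png',f(s,355,165,485,245,6))
cv2.imwrite('pics/c3.png',np.hstack([f(t,400,170,470,280,5),f(s,140,130,210,240,5)]))
```

```text
(no output)
```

View pics/c1.png

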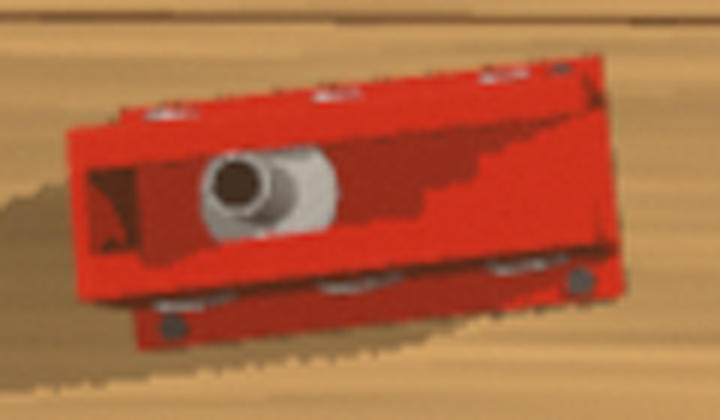

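View pics/c2.png

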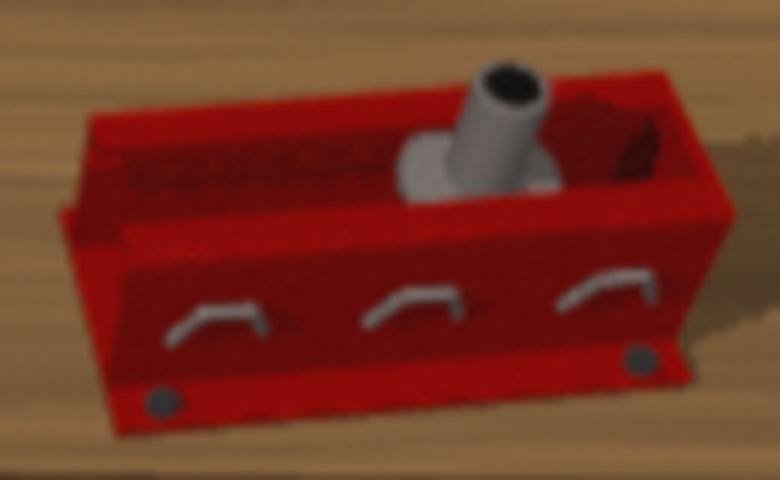

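View pics/c3.png

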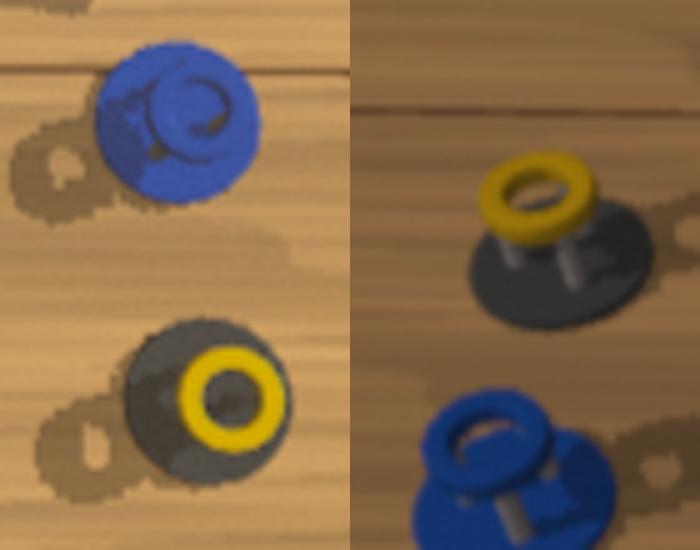

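```bash
cat > h.py <<'E'
from rig import ctrl
import numpy as np, cv2
from scipy.optimize import least_squares
from scipy.spatial.transform import Rotation as R
K={'scene':np.array([[398.55021383,0,316.72491223],[0,398.55021383,205.98196593],[0,0,1]]),'top':np.array([[431.07521606,0,317.21704463],[0,431.07521606,199.11052564],[0,0,1]]),
'wrist':np.array([[314.58793588,0,324.07651803],[0,314.58793588,197.97711132],[0,0,1]])}
T={'scene':np.array([[-3.91676402e-03,-7.66031207e-01,6.42791450e-01,1.05040013e+03],[9.99890451e-01,-1.21753754e-02,-8.41701078e-03,-2.52415060e+00],[1.42739201e-02,6.42688065e-01,7.65994978e-01,5.86377543e+02],[0,0,0,1]]),
'top':np.array([[1.05915161e-02,9.91275580e-01,-1.31379391e-01,4.83378937e+02],[-9.99481266e-01,6.49860552e-03,-3.15430973e-02,-2.72005269e+01],[-3.04141193e-02,1.31645330e-01,9.90830202e-01,9.44778509e+02],[0,0,0,1]])}
M=np.array([[9.99997799e-01,-1.65354700e-04,-2.09143781e-03,-3.27808764e-01],[-1.97677208e-03,2.59651391e-01,-9.65700392e-01,-1.25783801e+02],[7.02727836e-04,9.65702401e-01,2.59650493e-01,6.55676158e+01],[0,0,0,1]])
def tool(s):
    A=np.eye(4);q=s['ee_rot'];A[:3,:3]=R.from_quat([q[1],q[2],q[3],q[0]]).as_matrix();A[:3,3]=s['eef_pos'];return A
def proj(c,P,Tc=None):
    Tc=T[c] if Tc is None else Tc
    p=np.linalg.inv(Tc)@np.append(P,1);k=K[c]
    return np.array([k[0,0]*p[0]/-p[2]+k[0,2],k[1,1]*-p[1]/-p[2]+k[1,2]])
def back(c,uv,z,Tc=None):
    Tc=T[c] if Tc is None else Tc;k=K[c]
    d=Tc[:3,:3]@np.array([(uv[0]-k[0,2])/k[0,0],-(uv[1]-k[1,2])/k[1,1],-1]);o=Tc[:3,3]
    return (o+d*(z-o[2])/d[2])
E
python3 - <<'E'
from h import *
c=lambda x,y,k,ox,oy:np.array([(x+.5)/k-.5+ox,(y+.5)/k-.5+oy])
a=lambda x,y:('top',c(x,y,6,170,180)); b=lambda x,y:('scene',c(x,y,6,355,165))
obs=[(a(67,130),30,90,65),(a(78,300),-30,90,65),(a(603,57),30,-90,65),(a(612,250),-30,-90,65),(a(625,297),-45,-90,3),
(b(90,117),-30,-90,65),(b(665,72),-30,90,65),(b(735,212),30,90,65),(b(122,228),30,-90,65),(b(118,435),45,-90,0),(b(693,382),45,90,0),(b(65,212),-45,-90,0)]
def w(p,X,Y,Z):
    C,S=np.cos(p[2]),np.sin(p[2]);return np.array([p[0]+C*X-S*Y,p[1]+S*X+C*Y,Z])
for sel in('top','scene',''):
    oo=[o for o in obs if sel in o[0][0] or not sel]
    r=least_squares(lambda p:np.concatenate([proj(o[0][0],w(p,*o[1:]))-o[0][1] for o in oo]),[470,200,0],x_scale=[10,10,.1])
    print(sel,r.x,np.round(r.fun.reshape(-1,2),1).tolist())
p=r.x
for cam,uv in(a(238,185),b(512,85)):
    P=back(cam,uv,95);C,S=np.cos(p[2]),np.sin(p[2]);d=P[:2]-p[:2]
    print('nut',P,'rail xy',C*d[0]+S*d[1],-S*d[0]+C*d[1])
print('open',w(p,0,-90,52))
print('ring',back('top',c(232,400,5,400,170),43),back('scene',c(540-350,192,5,140,130),44))
print('base',back('top',c(208,401,5,400,170),4),back('scene',c(561-350,263,5,140,130),4))
print('soc',back('top',(296.5,285),38),back('scene',(336.5,146),38))
print('cap',back('scene',(288,284),12),back('top',(338,147),24))
print('done',back('top',(370,247),119),back('scene',(258,140),119))
s=ctrl.sense();print(tool(s).round(3))
E
```

```text
top [5.75565059e+02 1.89334104e+02 1.17258875e-01] [[1.1, -0.5], [1.2, -0.2], [-2.3, 2.1], [-1.1, -1.3], [1.2, -0.0]]
scene [5.74070252e+02 1.91254138e+02 1.04577677e-01] [[0.1, -2.6], [0.6, -1.3], [0.7, -0.0], [1.3, 4.3], [-1.0, -0.8], [-0.8, 0.8], [-1.0, -1.0]]
 [5.74906023e+02 1.90462965e+02 1.10888851e-01] [[0.7, -0.5], [0.5, -0.1], [-2.7, 2.7], [-1.8, -0.7], [0.6, 0.6], [-0.3, -2.0], [0.1, -1.2], [0.3, 0.1], [1.0, 4.9], [-1.2, -0.2], [-1.1, 0.9], [-1.5, -0.5]]
nut [571.8545062  215.41952318  95.        ] rail xy -0.2710385947384131 25.140964145516165
nut [573.62447457 214.28196979  95.        ] rail xy 1.362175220186983 23.814529691430057
open [584.86557908 101.01573361  52.        ]
ring [ 499.7573935  -265.05937613   43.        ] [ 504.43241939 -263.7155488    44.        ]
base [ 499.93484019 -265.10214917    4.        ] [ 504.04113684 -265.54570868    4.        ]
soc [423.88279954  42.6940046   38.        ] [428.43782614  43.57034699  38.        ]
cap [733.52946897 -41.93730952  12.        ] [720.76407069 -42.15562676  24.        ]
done [ 501.83284037 -102.12128214  119.        ] [ 507.20745506 -102.06652766  119.        ]
[[ 2.65000e-01 -0.00000e+00 -9.64000e-01  1.38930e+02]
 [ 9.64000e-01  0.00000e+00  2.65000e-01  5.06293e+02]
 [ 0.00000e+00 -1.00000e+00  0.00000e+00  2.48311e+02]
 [ 0.00000e+00  0.00000e+00  0.00000e+00  1.00000e+00]]
```

Candidates for the nut are the one in the rail, top (211,212), and the one already standing, top (368,247). I choose the rail nut. Candidates for the stand are yellow and empty at top (446,250), blue at (436,194), and yellow but occupied at (366,249). I choose the empty yellow one. The crops confirm both, and show the rail open on the -y side (right in the top view).

Request:
jog_arm(targets=[{"offset":[-0.0138,0.004,-0.0413],"yaw":-0.05},{"offset":[-0.0276,0.008,-0.0826],"yaw":-0.1},{"offset":[-0.0414,0.012,-0.124],"yaw":-0.15},{"offset":[-0.0552,0.016,-0.165],"yaw":-0.2},{"offset":[-0.069,0.02,-0.2065],"yaw":-0.25},{"offset":[-0.0828,0.024,-0.248],"yaw":-0.3},{"offset":[-0.0966,0.028,-0.289],"yaw":-0.35},{"offset":[-0.11,0.032,-0.33],"yaw":-0.37},{"offset":[-0.124,0.036,-0.3715],"yaw":-0.37},{"offset":[-0.138,0.04,-0.413],"yaw":-0.37},{"offset":[-0.1515,0.044,-0.454],"yaw":-0.37},{"offset":[-0.1655,0.048,-0.4955],"yaw":-0.37}])

```text
time_s: 1.95
eef_pos: [554.1, 227.7, 202.4]
ee_rot: [-0.474, 0.474, 0.525, -0.525]
force: [0.1, 0.7, 1.0]
grip_width: 1.001
```

Run:
```python
from h import *
import json
s=ctrl.sense();c=ctrl.capture('wrist');cv2.imwrite('pics/w1.png',c['img'][:,:,::-1])
A=tool(s);np.save('A1.npy',A);print(A.round(3),s['joints'],s['dq'])
print([(d['score'],d['box']) for d in ctrl.boxes_of('wrist','nut')])
Tc=A@M
for P in((573,215,95),(573,215,52),(584.9,101,65),(574,190,65)):print(P,proj('wrist',P,Tc))
```

```text
[[-1.0200e-01  0.0000e+00 -9.9500e-01  5.5414e+02]
 [ 9.9500e-01  0.0000e+00 -1.0200e-01  2.2771e+02]
 [ 0.0000e+00 -1.0000e+00 -0.0000e+00  2.0238e+02]
 [ 0.0000e+00  0.0000e+00  0.0000e+00  1.0000e+00]] [ 1.94484790e-01  5.11595207e-01  1.32843048e+00  1.02098483e-04
  1.30147656e+00 -1.47826287e+00] [-0.61829361  0.61855022 -0.84095384  0.00100359  0.21550721 -0.61643942]
[(0.92, [283.7, 195.7, 335.3, 235.4])]
(573, 215, 95) [305.24686595 223.01824209]
(573, 215, 52) [307.8619223  207.22034888]
(584.9, 101, 65) [176.2498916  211.74934767]
(574, 190, 65) [278.58230722 209.80328409]
```

View pics/w1.png

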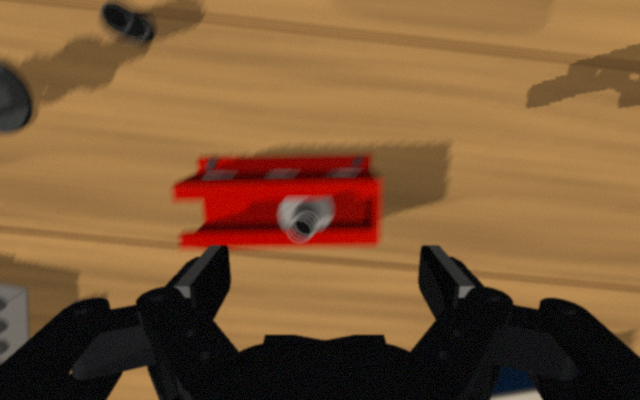

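Request:
jog_arm(targets=[{"offset":[0,0,0],"yaw":0},{"offset":[0,0,0],"yaw":0},{"offset":[0,0,0],"yaw":0}], fingers=0.05)

```text
time_s: 2.3
eef_pos: [555.5, 226.0, 201.2]
ee_rot: [0.475, -0.475, -0.523, 0.524]
force: [1.0, 0.3, -0.7]
grip_width: 0.607
```

Run:
```python
from h import *
s=ctrl.sense();c=ctrl.capture('wrist');cv2.imwrite('pics/w2.png',cv2.resize(c['img'][120:300,120:460,::-1],None,fx=2.3,fy=2.3,interpolation=2))
A=tool(s);Tc=A@M;print(A.round(3))
for d in ctrl.boxes_of('wrist','nut'):print(d['score'],d['box'])
for P in((573,215,95),(573,215,52),(584.9,101,65),(574,190,65)):print(P,proj('wrist',P,Tc))
d=np.array([573,215,140])-A[:3,3];print(A[:3,:3].T@d)
```

```text
[[-9.80000e-02 -1.00000e-03 -9.95000e-01  5.55520e+02]
 [ 9.95000e-01 -1.00000e-03 -9.80000e-02  2.25964e+02]
 [-1.00000e-03 -1.00000e+00  1.00000e-03  2.01164e+02]
 [ 0.00000e+00  0.00000e+00  0.00000e+00  1.00000e+00]]
0.68 [283.1, 193.5, 338.1, 234.0]
(573, 215, 95) [307.77244357 222.25320462]
(573, 215, 52) [310.08287687 206.52008544]
(584.9, 101, 65) [177.99407121 211.50985283]
(574, 190, 65) [280.74068041 209.17743751]
[-12.56272786  61.16439253 -16.36678171]
```

View pics/w2.png

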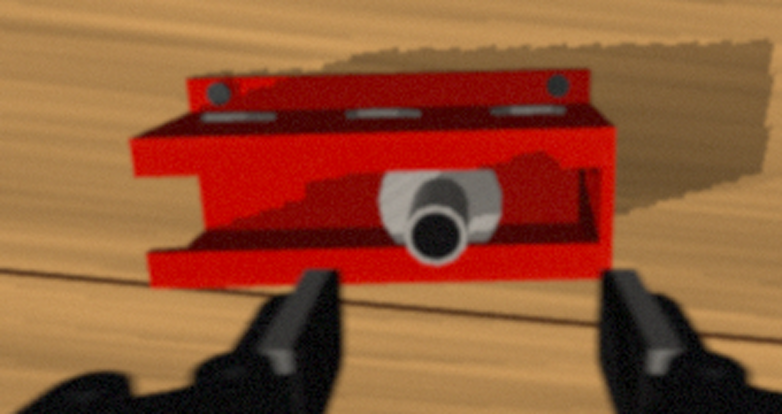

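Request:
jog_arm(targets=[{"offset":[-0.006,0.015,-0.008],"yaw":-0.01},{"offset":[-0.0116,0.03,-0.0164],"yaw":-0.017},{"offset":[-0.0116,0.045,-0.0164],"yaw":-0.017},{"offset":[-0.0116,0.06,-0.0164],"yaw":-0.017},{"offset":[-0.0116,0.07,-0.0164],"yaw":-0.017},{"offset":[-0.0116,0.08,-0.0164],"yaw":-0.017},{"offset":[-0.0116,0.09,-0.0164],"yaw":-0.017},{"offset":[-0.0116,0.1,-0.0164],"yaw":-0.017},{"offset":[-0.0116,0.108,-0.0164],"yaw":-0.017},{"offset":[-0.0116,0.113,-0.0164],"yaw":-0.017},{"offset":[-0.0116,0.114,-0.0164],"yaw":-0.017},{"offset":[-0.0116,0.114,-0.0164],"yaw":-0.017}])

```text
time_s: 3.4
eef_pos: [573.0, 216.2, 87.3]
ee_rot: [0.47, -0.471, -0.528, 0.528]
force: [-0.5, -0.2, -0.6]
grip_width: 0.586
```

Run:
```python
from h import *
s=ctrl.sense();c=ctrl.capture('wrist');cv2.imwrite('pics/w3.png',c['img'][:,:,::-1])
A=tool(s);print(A.round(3),s['force'],s['grip_width'])
```

```text
[[-1.15000e-01 -0.00000e+00 -9.93000e-01  5.72975e+02]
 [ 9.93000e-01 -1.00000e-03 -1.15000e-01  2.16165e+02]
 [-1.00000e-03 -1.00000e+00  0.00000e+00  8.73360e+01]
 [ 0.00000e+00  0.00000e+00  0.00000e+00  1.00000e+00]] [-0.54806672 -0.22304529 -0.59633591] 0.5858523615660498
```

View pics/w3.png

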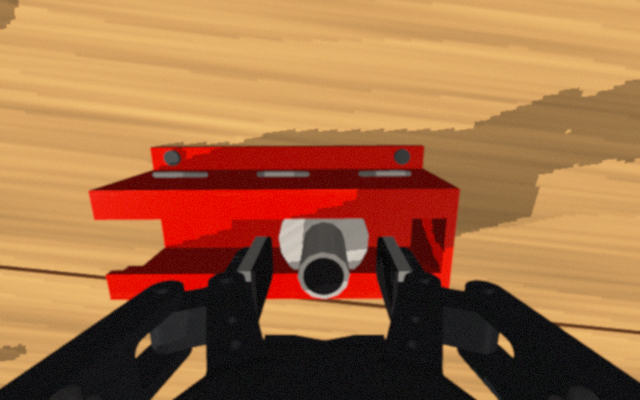

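The shank (324,275) is centred between the pads, and the rail edges are level in the view. Closing the fingers.

Request:
jog_arm(targets=[{"offset":[0,0,0],"yaw":0},{"offset":[0,0,0],"yaw":0},{"offset":[0,0,0],"yaw":0},{"offset":[0,0,0],"yaw":0},{"offset":[0,0,0],"yaw":0},{"offset":[0,0,0],"yaw":0},{"offset":[0,0,0],"yaw":0},{"offset":[0,0,0],"yaw":0}], fingers=0.0, grip_force=50)

```text
time_s: 4.12
eef_pos: [573.4, 216.2, 88.4]
ee_rot: [-0.47, 0.471, 0.528, -0.528]
force: [-0.7, -0.9, 6.5]
grip_width: 0.24
```

Run:
```python
from h import *
s=ctrl.sense();c=ctrl.capture('wrist');cv2.imwrite('pics/w4.png',c['img'][150:390,100:540,::-1])
A=tool(s);print(A[:3,3],s['force'],s['grip_width'])
for P in((573,215,95),(575,215,95)):print(proj('wrist',P,A@M))
```

```text
[573.43157977 216.16970384  88.38228708] [-0.67818221 -0.85473702  6.50724624] 0.23994987746273203
[321.52181391 273.8885401 ]
[320.98240517 278.14565757]
```

View pics/w4.png

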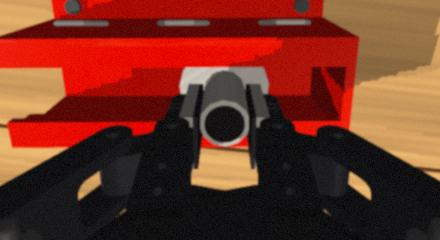

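Request:
jog_arm(targets=[{"offset":[-0.002,-0.0005,0],"yaw":0},{"offset":[-0.008,-0.0005,0],"yaw":0},{"offset":[-0.016,-0.0005,0],"yaw":0},{"offset":[-0.025,-0.0005,0],"yaw":0},{"offset":[-0.034,-0.0005,0],"yaw":0},{"offset":[-0.043,-0.0005,0],"yaw":0},{"offset":[-0.052,-0.0005,0],"yaw":0},{"offset":[-0.061,-0.0005,0],"yaw":0},{"offset":[-0.069,-0.0005,0],"yaw":0},{"offset":[-0.075,-0.0005,0],"yaw":0},{"offset":[-0.078,-0.0005,0],"yaw":0},{"offset":[-0.08,-0.0005,0],"yaw":0}])

```text
time_s: 5.17
eef_pos: [582.7, 136.2, 89.0]
ee_rot: [-0.47, 0.471, 0.528, -0.528]
force: [-0.1, -0.6, -2.3]
grip_width: 0.237
```

Run:
```python
from h import *
s=ctrl.sense();c=ctrl.capture('wrist');cv2.imwrite('pics/w5.png',c['img'][:,:,::-1])
A=tool(s);print(A[:3,3],s['force'],s['wrist_torque'],s['grip_width'])
```

```text
[582.73168507 136.23921963  88.99936846] [-0.05554489 -0.56005629 -2.27722296] [-0.02259663  0.02004265 -0.00457318] 0.2373595166786388
```

View pics/w5.png

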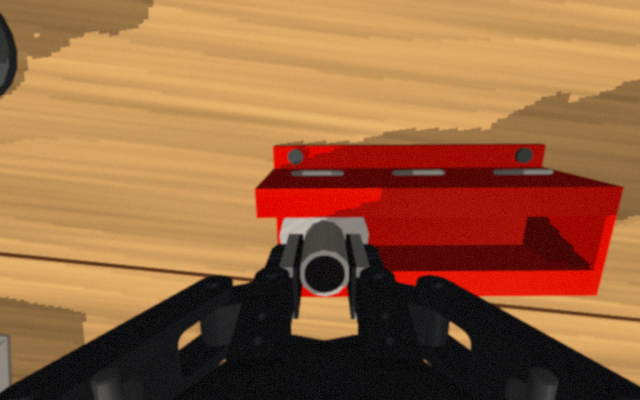

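Request:
jog_arm(targets=[{"offset":[-0.002,0,0],"yaw":0},{"offset":[-0.008,0,0],"yaw":0},{"offset":[-0.016,0,0],"yaw":0},{"offset":[-0.024,0,0],"yaw":0},{"offset":[-0.032,0,0],"yaw":0},{"offset":[-0.04,0,0],"yaw":0},{"offset":[-0.048,0,0],"yaw":0},{"offset":[-0.056,0,0],"yaw":0},{"offset":[-0.064,0,0],"yaw":0},{"offset":[-0.07,0,0],"yaw":0},{"offset":[-0.074,0,0],"yaw":0},{"offset":[-0.076,0,0],"yaw":0}])

```text
time_s: 6.22
eef_pos: [591.5, 60.1, 89.1]
ee_rot: [-0.47, 0.471, 0.528, -0.528]
force: [0.3, 0.2, -2.3]
grip_width: 0.24
```

Run:
```python
from h import *
s=ctrl.sense();c=ctrl.capture('wrist');cv2.imwrite('pics/w6.png',c['img'][:,:,::-1])
t=ctrl.capture('scene');cv2.imwrite('pics/s6.png',cv2.resize(t['img'][110:250,250:490,::-1],None,fx=3,fy=3,interpolation=2))
A=tool(s);print(A[:3,3],s['force'],s['wrist_torque'],s['grip_width'])
```

```text
[591.53652947  60.09250051  89.08912947] [ 0.26668072  0.16272502 -2.28526549] [-0.02440984  0.02670382  0.05980826] 0.2401497152597966
```

View pics/w6.png

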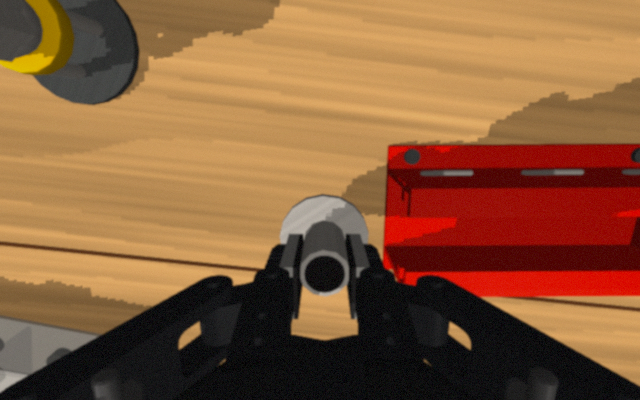

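View pics/s6.png

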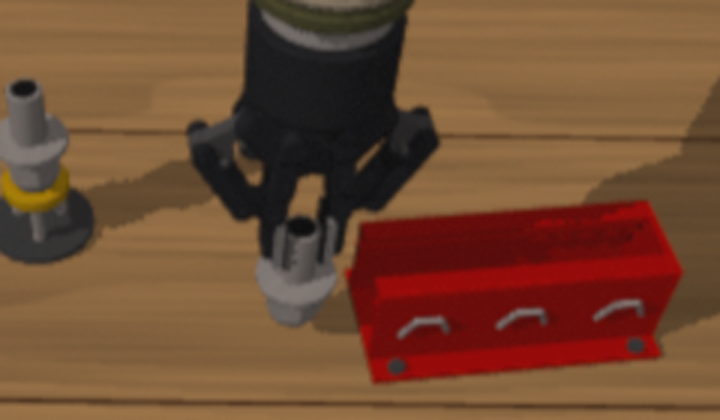

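Request:
jog_arm(targets=[{"offset":[0,-0.004,0],"yaw":0},{"offset":[0,-0.014,0],"yaw":0},{"offset":[0,-0.026,0],"yaw":0},{"offset":[0,-0.04,0],"yaw":0},{"offset":[0,-0.055,0],"yaw":0},{"offset":[0,-0.07,0],"yaw":0},{"offset":[0,-0.085,0],"yaw":0},{"offset":[0,-0.1,0],"yaw":0},{"offset":[0,-0.114,0],"yaw":0},{"offset":[0,-0.124,0],"yaw":0},{"offset":[0,-0.131,0],"yaw":0},{"offset":[0,-0.135,0],"yaw":0}])

```text
time_s: 7.32
eef_pos: [591.4, 60.7, 225.5]
ee_rot: [-0.469, 0.472, 0.528, -0.527]
force: [-0.9, -0.4, -3.0]
grip_width: 0.235
```

Run:
```python
from h import *
s=ctrl.sense();A=tool(s);print(A.round(3),s['joints'])
z=95.5
Ti=np.load('A1.npy')
A6=A.copy();A6[:3,3]=[591.537,60.093,89.089]
P=back('wrist',(325,272),z,A6@M);print('shank top tool',A6[:3,:3].T@(P-A6[:3,3]))
# target hover: above ring
d=np.array([502,-265,222])-A[:3,3];print(A[:3,:3].T@d)
```

```text
[[-1.15000e-01  3.00000e-03 -9.93000e-01  5.91416e+02]
 [ 9.93000e-01 -1.00000e-03 -1.15000e-01  6.07470e+01]
 [-1.00000e-03 -1.00000e+00 -3.00000e-03  2.25457e+02]
 [ 0.00000e+00  0.00000e+00  0.00000e+00  1.00000e+00]] [-9.43015871e-02  4.81951130e-01  1.31318052e+00 -5.79292511e-04
  1.34322872e+00 -1.77984050e+00]
shank top tool [ 0.34066942 -6.41547131  1.32035439]
[-313.34669375    3.45637731  126.17397663]
```

Request:
jog_arm(targets=[{"offset":[-0.006,0,0.003],"yaw":0},{"offset":[-0.022,0,0.01],"yaw":0},{"offset":[-0.046,0,0.022],"yaw":0},{"offset":[-0.072,0,0.034],"yaw":0},{"offset":[-0.098,0,0.047],"yaw":0},{"offset":[-0.124,0,0.059],"yaw":0},{"offset":[-0.15,0,0.072],"yaw":0},{"offset":[-0.176,0,0.084],"yaw":0},{"offset":[-0.202,0,0.096],"yaw":0},{"offset":[-0.226,0,0.108],"yaw":0},{"offset":[-0.242,0,0.116],"yaw":0},{"offset":[-0.2486,0,0.1188],"yaw":0}])

```text
time_s: 8.32
eef_pos: [500.5, -202.1, 224.8]
ee_rot: [-0.471, 0.472, 0.528, -0.527]
force: [0.8, -0.3, -2.8]
grip_width: 0.239
```

Request:
jog_arm(targets=[{"offset":[0,0,0],"yaw":0},{"offset":[0,0,0],"yaw":0}])

```text
time_s: 8.48
eef_pos: [500.3, -202.0, 224.3]
ee_rot: [-0.471, 0.472, 0.527, -0.527]
force: [0.2, 0.0, -2.6]
grip_width: 0.241
```

Run:
```python
from h import *
s=ctrl.sense();c=ctrl.capture('wrist');cv2.imwrite('pics/w7.png',c['img'][:,:,::-1])
A=tool(s);np.save('A7.npy',A);print(A.round(4),s['dq'].round(2),s['force'],s['grip_width'])
print([(d['score'],d['box']) for d in ctrl.boxes_of('wrist','stand_empty')])
print(proj('wrist',(502,-265,44),A@M))
```

```text
[[-1.114000e-01  1.100000e-03 -9.938000e-01  5.003110e+02]
 [ 9.938000e-01 -0.000000e+00 -1.114000e-01 -2.020205e+02]
 [-1.000000e-04 -1.000000e+00 -1.100000e-03  2.243289e+02]
 [ 0.000000e+00  0.000000e+00  0.000000e+00  1.000000e+00]] [ 0.03 -0.   -0.    0.01  0.    0.  ] [ 0.21347122  0.02434775 -2.64405232] 0.2407314377377294
[(0.56, [238.1, 135.3, 299.7, 199.5])]
[260.29312556 176.2200785 ]
```

View pics/w7.png

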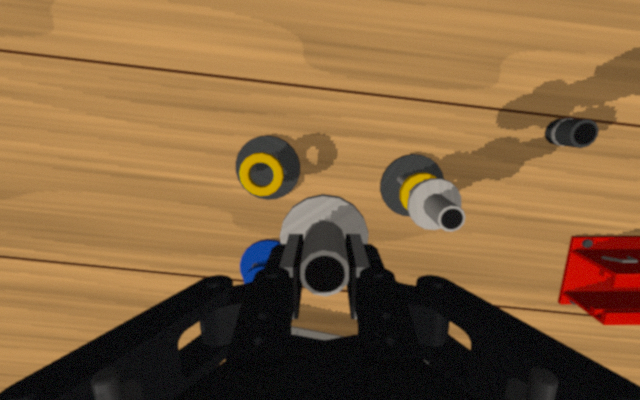

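```bash
cat > ring.py <<'E'
from h import *
def yellow(img):
    h=cv2.cvtColor(np.ascontiguousarray(img),cv2.COLOR_RGB2HSV)
    return ((h[...,0]>20)&(h[...,0]<33)&(h[...,1]>195)&(h[...,2]>90)).astype(np.uint8)
def ringc(img,x0,y0,x1,y1):
    k=6
    sub=cv2.resize(np.ascontiguousarray(img[y0:y1,x0:x1]),None,fx=k,fy=k,interpolation=cv2.INTER_CUBIC)
    m=yellow(sub);cs,hi=cv2.findContours(m,cv2.RETR_CCOMP,cv2.CHAIN_APPROX_NONE)
    cs=[c for c in cs if len(c)>40];cs.sort(key=cv2.contourArea,reverse=True)
    out=[]
    for c in cs[:2]:
        e=cv2.fitEllipse(c);out.append((((e[0][0]+.5)/k-.5+x0,(e[0][1]+.5)/k-.5+y0),np.array(e[1])/k))
    return out
E
python3 - <<'E'
from ring import *
A=np.load('A7.npy')
im=cv2.imread('pics/w7.png')[:,:,::-1]
for e in ringc(im,225,125,312,210):print(e,back('wrist',e[0],44,A@M))
t=ctrl.capture('top');cv2.imwrite('pics/t7.png',t['img'][:,:,::-1])
sc=ctrl.capture('scene');cv2.imwrite('pics/s7.png',sc['img'][:,:,::-1])
for e in ringc(cv2.imread('pics/top0.png')[:,:,::-1],415,225,470,275):print('top',e,back('top',e[0],44))
for e in ringc(cv2.imread('pics/scene0.png')[:,:,::-1],155,150,210,200):print('scene',e,back('scene',e[0],44))
E
```

```text
((260.9363835652669, 173.85576883951822), array([42.60267893, 44.57874552])) [ 499.55751498 -264.5108672    44.        ]
((260.9524154663086, 174.21725463867188), array([23.27135722, 24.76843516])) [ 499.91770917 -264.47336216   44.        ]
top ((445.62005106608075, 249.44073994954428), array([20.36544545, 21.33398438])) [ 500.05709355 -264.02952949   44.        ]
top ((445.6299082438151, 249.35798136393228), array([11.95642598, 12.47199504])) [ 500.22656402 -264.05443399   44.        ]
scene ((176.7092514038086, 168.765749613444), array([17.0410614 , 23.37610881])) [ 506.53455696 -264.93710407   44.        ]
scene ((176.64716339111328, 168.53891372680664), array([ 6.88902855, 13.31622442])) [ 505.92401715 -265.19553192   44.        ]
```

View pics/s7.png

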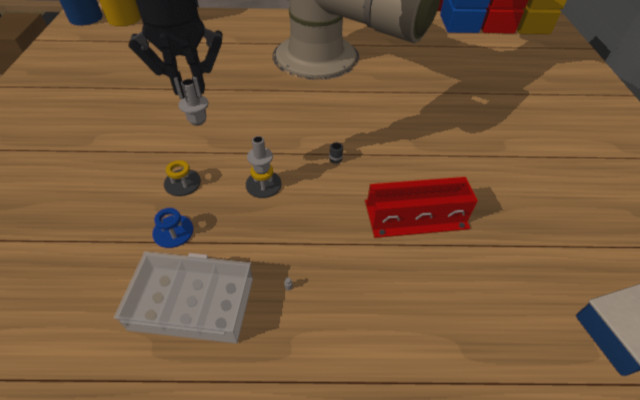

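Run:
```python
from h import *
I=np.eye(4)
# tool-frame nut: axis along -y tool; origin at y=74.4 ahead
for off in(73,74.4,76):
  for tz in(0,1.3,2.5):
    f=lambda h,r,a:proj('wrist',np.array([.3+r*np.cos(a),off-h,tz+r*np.sin(a)]),M)
    print(off,tz,'rim C',f(81,0,0).round(1),'rim w',(f(81,11,0)-f(81,11,np.pi))[0].round(1),'rim top/bot',f(81,11,np.pi/2)[1].round(1),f(81,11,-np.pi/2)[1].round(1),'fl L/R/top',f(40.5,24,np.pi)[0].round(1),f(40.5,24,0)[0].round(1),f(38,24,np.pi/2)[1].round(1),f(43,24,np.pi/2)[1].round(1))
im=cv2.imread('pics/w7.png');cv2.imwrite('pics/w7c.png',cv2.resize(im[185:305,265:385],None,fx=5,fy=5,interpolation=2))
```

```text
73 0 rim C [324.9 276.7] rim w 52.9 rim top/bot 252.4 300.1 fl L/R/top 280.1 369.0 194.9 197.4
73 1.3 rim C [324.9 273.9] rim w 53.1 rim top/bot 249.4 297.3 fl L/R/top 280.0 369.1 192.5 194.9
73 2.5 rim C [324.9 271.3] rim w 53.2 rim top/bot 246.7 294.8 fl L/R/top 280.0 369.2 190.3 192.6
74.4 0 rim C [324.9 275.1] rim w 52.4 rim top/bot 250.9 298.2 fl L/R/top 280.5 368.6 194.3 196.7
74.4 1.3 rim C [324.9 272.3] rim w 52.5 rim top/bot 248.0 295.5 fl L/R/top 280.4 368.7 191.9 194.2
74.4 2.5 rim C [324.9 269.7] rim w 52.6 rim top/bot 245.3 293.0 fl L/R/top 280.3 368.8 189.7 192.0
76 0 rim C [324.9 273.2] rim w 51.8 rim top/bot 249.3 296.1 fl L/R/top 280.8 368.2 193.5 195.9
76 1.3 rim C [324.9 270.4] rim w 51.9 rim top/bot 246.4 293.4 fl L/R/top 280.8 368.3 191.2 193.5
76 2.5 rim C [324.9 267.8] rim w 52.0 rim top/bot 243.7 291.0 fl L/R/top 280.7 368.4 189.0 191.2
```

View pics/w7c.png

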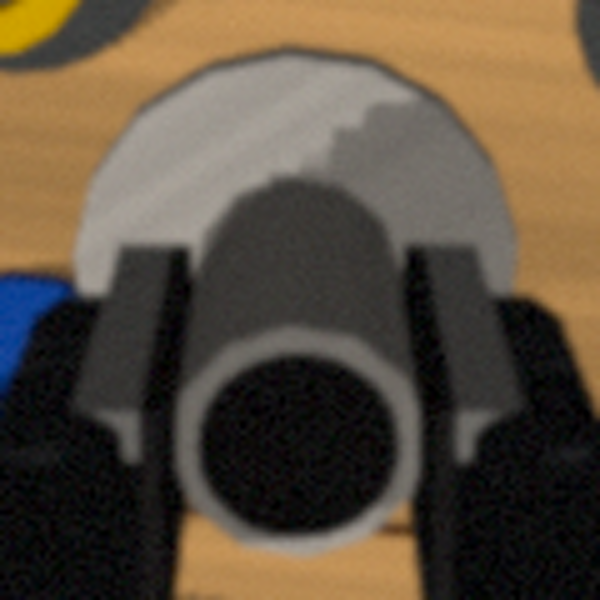

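Request:
jog_arm(targets=[{"offset":[-0.006,0,0.0006],"yaw":0},{"offset":[-0.02,0,0.002],"yaw":0},{"offset":[-0.038,0.004,0.004],"yaw":0},{"offset":[-0.054,0.012,0.0056],"yaw":0},{"offset":[-0.0623,0.024,0.0065],"yaw":0},{"offset":[-0.0623,0.038,0.0065],"yaw":0},{"offset":[-0.0623,0.052,0.0065],"yaw":0},{"offset":[-0.0623,0.066,0.0065],"yaw":0},{"offset":[-0.0623,0.078,0.0065],"yaw":0},{"offset":[-0.0623,0.087,0.0065],"yaw":0},{"offset":[-0.0623,0.092,0.0065],"yaw":0},{"offset":[-0.0623,0.094,0.0065],"yaw":0}])

```text
time_s: 9.68
eef_pos: [501.3, -263.9, 129.6]
ee_rot: [-0.471, 0.471, 0.528, -0.527]
force: [0.2, -0.2, -1.8]
grip_width: 0.241
```

Request:
jog_arm(targets=[{"offset":[0,0,0],"yaw":0},{"offset":[0,0,0],"yaw":0},{"offset":[0,0,0],"yaw":0}])

```text
time_s: 9.93
eef_pos: [501.5, -264.1, 130.1]
ee_rot: [-0.47, 0.471, 0.528, -0.527]
force: [0.1, -0.9, -1.6]
grip_width: 0.233
```

Run:
```python
from ring import *
s=ctrl.sense();c=ctrl.capture('wrist');cv2.imwrite('pics/w8.png',c['img'][:,:,::-1])
A=tool(s);np.save('A8.npy',A);print(A.round(4),s['force'],s['joints'].round(2))
t=ctrl.capture('top')['img'];sc=ctrl.capture('scene')['img'];cv2.imwrite('pics/top8.png',t[:,:,::-1]);cv2.imwrite('pics/sc8.png',sc[:,:,::-1])
f=lambda im,x0,y0,x1,y1,k:cv2.resize(np.ascontiguousarray(im[y0:y1,x0:x1,::-1]),None,fx=k,fy=k,interpolation=cv2.INTER_CUBIC)
cv2.imwrite('pics/c8.png',np.hstack([f(c['img'],250,130,400,310,3),f(sc,140,110,215,200,6)]))
```

```text
[[-1.132000e-01  1.300000e-03 -9.936000e-01  5.015202e+02]
 [ 9.936000e-01 -1.000000e-04 -1.132000e-01 -2.640805e+02]
 [-2.000000e-04 -1.000000e+00 -1.300000e-03  1.301134e+02]
 [ 0.000000e+00  0.000000e+00  0.000000e+00  1.000000e+00]] [ 0.10848615 -0.9217957  -1.62554385] [-0.69  0.52  1.52  0.    1.1  -2.38]
```

View pics/c8.png

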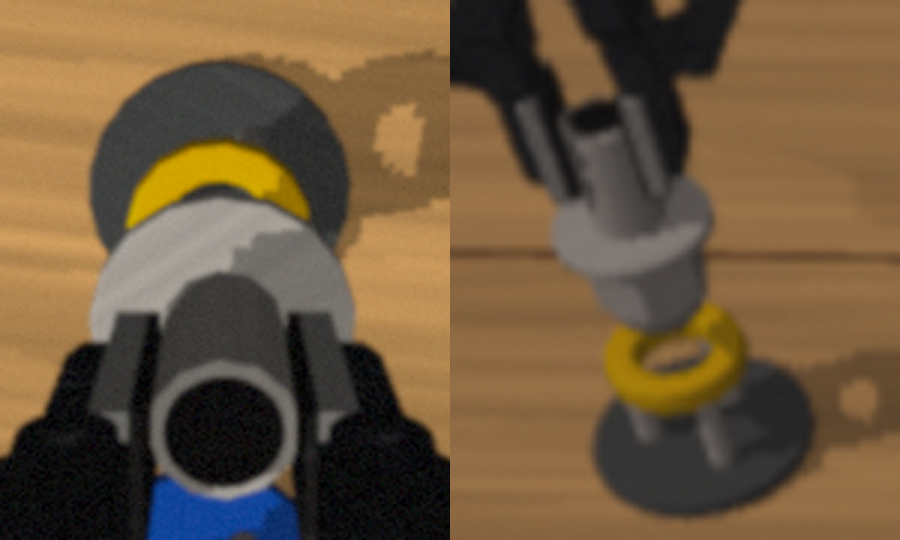

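Run:
```python
from ring import *
A=np.load('A8.npy');W=A@M
a=np.linspace(0,2*np.pi,721)
def ext(cam,c,r,Tc=None):
    p=np.array([proj(cam,np.array([c[0]+r*np.cos(t),c[1]+r*np.sin(t),c[2]]),Tc) for t in a]);return p.min(0).round(1),p.max(0).round(1)
def sc(p):return ((p[0]+.5)*6-840.).round(0)+450 if 0 else (((p-np.array([140,110]))+.5)*6+[450,0]).round(0)
for rx,ry in((500,-264.4),(501.5,-264.4),(503,-264.4)):
    print((rx,ry),'wrist ring',ext('wrist',(rx,ry,44),22,W),'scene ring crop',[sc(e) for e in ext('scene',(rx,ry,44),22)])
n=A[:3,3]+A[:3,:3]@np.array([.3,0,.3])
print('nut',n)
for z in(38,43):
  print('scene flange',[sc(e) for e in ext('scene',(n[0],n[1],n[2]-75+z),24)])
print('scene shank top',[sc(e) for e in ext('scene',(n[0],n[1],n[2]-75+81),11)])
for cam,img,box in(('top','pics/top8.png',(415,215,470,275)),):pass
im=cv2.imread('pics/w8.png')[:,:,::-1];m=yellow(im);m[:120]=0
ys,xs=np.nonzero(m);k=(ys<215)&(xs>270)&(xs<380);print(xs[k].min(),xs[k].max(),ys[k].min())
```

```text
(500, -264.4) wrist ring (array([292.4, 176.7]), array([355. , 236.7])) scene ring crop [array([609., 294.]), array([750., 391.])]
(501.5, -264.4) wrist ring (array([292.2, 178.9]), array([354.7, 238.6])) scene ring crop [array([608., 297.]), array([749., 394.])]
(503, -264.4) wrist ring (array([292., 181.]), array([354.4, 240.5])) scene ring crop [array([607., 300.]), array([748., 397.])]
nut [ 501.1882136  -263.81640952  130.11296445]
scene flange [array([558., 176.]), array([721., 282.])]
scene flange [array([553., 164.]), array([717., 270.])]
scene shank top [array([562.,  92.]), array([640., 141.])]
292 352 177
```

Request:
jog_arm(targets=[{"offset":[-0.0003,0.001,0.0008],"yaw":0},{"offset":[-0.0003,0.003,0.0008],"yaw":0},{"offset":[-0.0003,0.005,0.0008],"yaw":0},{"offset":[-0.0003,0.007,0.0008],"yaw":0},{"offset":[-0.0003,0.009,0.0008],"yaw":0},{"offset":[-0.0003,0.011,0.0008],"yaw":0},{"offset":[-0.0003,0.012,0.0008],"yaw":0},{"offset":[-0.0003,0.013,0.0008],"yaw":0},{"offset":[-0.0003,0.0135,0.0008],"yaw":0},{"offset":[-0.0003,0.0135,0.0008],"yaw":0}])

```text
time_s: 10.92
eef_pos: [500.7, -264.4, 116.5]
ee_rot: [-0.471, 0.471, 0.528, -0.527]
force: [-0.1, -0.5, -1.9]
grip_width: 0.236
```

Request:
jog_arm(targets=[{"offset":[0,0.0005,0],"yaw":0},{"offset":[0,0.001,0],"yaw":0},{"offset":[0,0.0015,0],"yaw":0},{"offset":[0,0.002,0],"yaw":0},{"offset":[0,0.002,0],"yaw":0}])

```text
time_s: 11.33
eef_pos: [500.7, -264.3, 114.4]
ee_rot: [-0.471, 0.471, 0.528, -0.527]
force: [0.3, 0.1, -1.7]
grip_width: 0.236
```

Request:
jog_arm(targets=[{"offset":[0,0.0005,0],"yaw":0},{"offset":[0,0.001,0],"yaw":0},{"offset":[0,0.001,0],"yaw":0}])

```text
time_s: 11.58
eef_pos: [500.6, -264.3, 113.2]
ee_rot: [-0.471, 0.471, 0.528, -0.527]
force: [-0.2, 0.4, -2.8]
grip_width: 0.239
```

Request:
jog_arm(targets=[{"offset":[0,0.0005,0],"yaw":0},{"offset":[0,0.001,0],"yaw":0},{"offset":[0,0.001,0],"yaw":0}])

```text
time_s: 11.83
eef_pos: [500.8, -264.5, 112.4]
ee_rot: [-0.47, 0.471, 0.528, -0.527]
force: [0.7, -0.1, -1.8]
grip_width: 0.238
```

Request:
jog_arm(targets=[{"offset":[0,0.0005,0],"yaw":0},{"offset":[0,0.001,0],"yaw":0},{"offset":[0,0.001,0],"yaw":0}])

```text
time_s: 12.08
eef_pos: [501.0, -264.8, 111.9]
ee_rot: [-0.47, 0.472, 0.528, -0.527]
force: [-0.5, -1.6, 2.3]
grip_width: 0.24
```

Run:
```python
from ring import *
s=ctrl.sense();c=ctrl.capture('wrist');A=tool(s);print(A[:3,3],s['force'],s['wrist_torque'])
sc=ctrl.capture('scene')['img'];cv2.imwrite('pics/sc9.png',sc[:,:,::-1])
f=lambda im,x0,y0,x1,y1,k:cv2.resize(np.ascontiguousarray(im[y0:y1,x0:x1,::-1]),None,fx=k,fy=k,interpolation=cv2.INTER_CUBIC)
cv2.imwrite('pics/c9.png',np.hstack([f(c['img'],250,130,400,310,3),f(sc,140,110,215,200,6)]))
```

```text
[ 501.03456822 -264.80332373  111.85980942] [-0.52104152 -1.6284635   2.3343493 ] [-0.19842247  0.06454066  0.0004101 ]
```

View pics/c9.png

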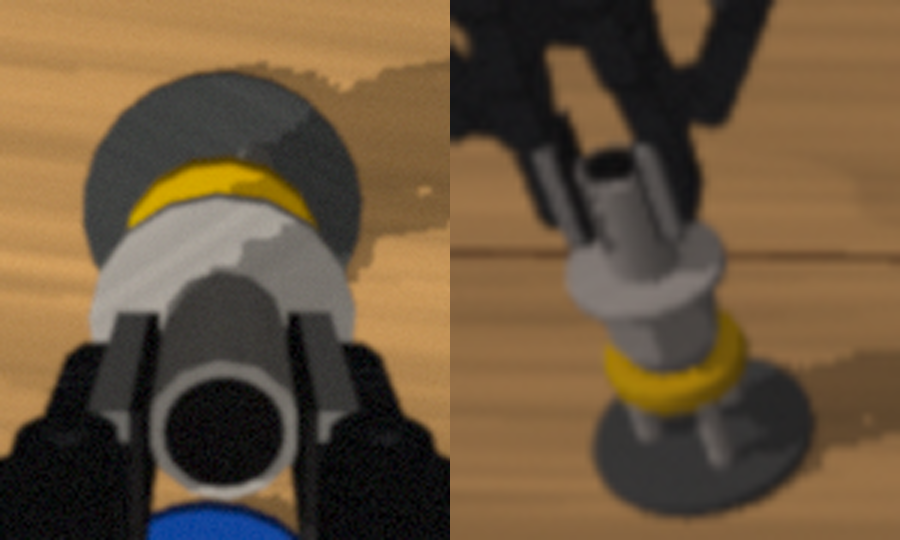

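Request:
jog_arm(targets=[{"offset":[-0.0003,0.0003,0],"yaw":0},{"offset":[-0.0006,0.0006,0],"yaw":0},{"offset":[-0.0006,0.0008,0],"yaw":0},{"offset":[-0.0006,0.0008,0],"yaw":0}], grip_force=20)

```text
time_s: 12.52
eef_pos: [501.2, -265.2, 111.6]
ee_rot: [-0.47, 0.472, 0.528, -0.527]
force: [-1.1, 2.0, 8.3]
grip_width: 0.239
```

Request:
jog_arm(targets=[{"offset":[0,0,0],"yaw":0},{"offset":[0,0,0],"yaw":0}])

```text
time_s: 12.68
eef_pos: [501.2, -265.0, 111.7]
ee_rot: [-0.47, 0.472, 0.528, -0.527]
force: [-1.0, 0.4, 4.4]
grip_width: 0.24
```

Request:
jog_arm(targets=[{"offset":[0,0,0],"yaw":0},{"offset":[0,0,0],"yaw":0},{"offset":[0,0,0],"yaw":0},{"offset":[0,0,0],"yaw":0},{"offset":[0,0,0],"yaw":0},{"offset":[0,0,0],"yaw":0}], fingers=0.03)

```text
time_s: 13.18
eef_pos: [501.2, -265.0, 111.6]
ee_rot: [-0.47, 0.472, 0.528, -0.527]
force: [-0.5, 0.3, -0.5]
grip_width: 0.349
```

Run:
```python
from ring import *
s=ctrl.sense();c=ctrl.capture('wrist');A=tool(s);print(A.round(4),s['force'],s['wrist_torque'],s['grip_width'])
sc=ctrl.capture('scene')['img'];cv2.imwrite('pics/sc10.png',sc[:,:,::-1])
f=lambda im,x0,y0,x1,y1,k:cv2.resize(np.ascontiguousarray(im[y0:y1,x0:x1,::-1]),None,fx=k,fy=k,interpolation=cv2.INTER_CUBIC)
cv2.imwrite('pics/c10.png',np.hstack([f(c['img'],250,130,400,310,3),f(sc,140,110,215,200,6)]))
```

```text
[[-1.133000e-01  2.300000e-03 -9.936000e-01  5.011634e+02]
 [ 9.936000e-01 -6.000000e-04 -1.133000e-01 -2.650425e+02]
 [-8.000000e-04 -1.000000e+00 -2.200000e-03  1.116007e+02]
 [ 0.000000e+00  0.000000e+00  0.000000e+00  1.000000e+00]] [-0.53697339  0.30783541 -0.47062787] [-0.02317983  0.01950385  0.01822489] 0.3487426286326748
```

View pics/c10.png

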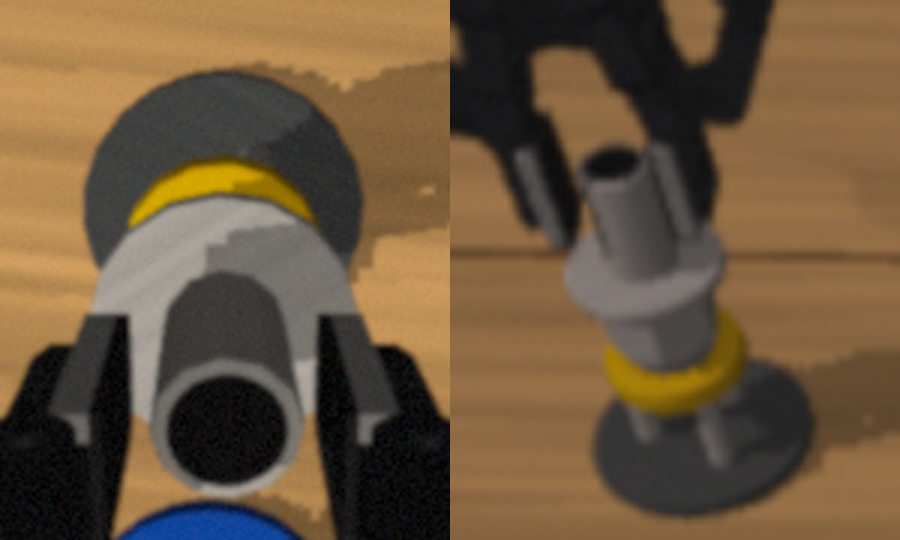

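Request:
jog_arm(targets=[{"offset":[0,0,0],"yaw":0},{"offset":[0,0,0],"yaw":0},{"offset":[0,0,0],"yaw":0},{"offset":[0,0,0],"yaw":0},{"offset":[0,0,0],"yaw":0},{"offset":[0,0,0],"yaw":0}], fingers=0.06)

```text
time_s: 13.78
eef_pos: [501.2, -265.0, 111.7]
ee_rot: [-0.47, 0.472, 0.528, -0.527]
force: [-0.6, -0.8, 0.6]
grip_width: 0.703
```

Run:
```python
from ring import *
s=ctrl.sense();c=ctrl.capture('wrist');A=tool(s);print(A[:3,3],s['force'],s['grip_width'])
sc=ctrl.capture('scene')['img'];cv2.imwrite('pics/sc11.png',sc[:,:,::-1])
f=lambda im,x0,y0,x1,y1,k:cv2.resize(np.ascontiguousarray(im[y0:y1,x0:x1,::-1]),None,fx=k,fy=k,interpolation=cv2.INTER_CUBIC)
cv2.imwrite('pics/c11.png',np.hstack([f(c['img'],250,130,400,310,3),f(sc,140,110,215,200,6)]))
```

```text
[ 501.18128253 -265.04743144  111.67034056] [-0.62504883 -0.82629007  0.60610227] 0.7030110575656126
```

View pics/c11.png

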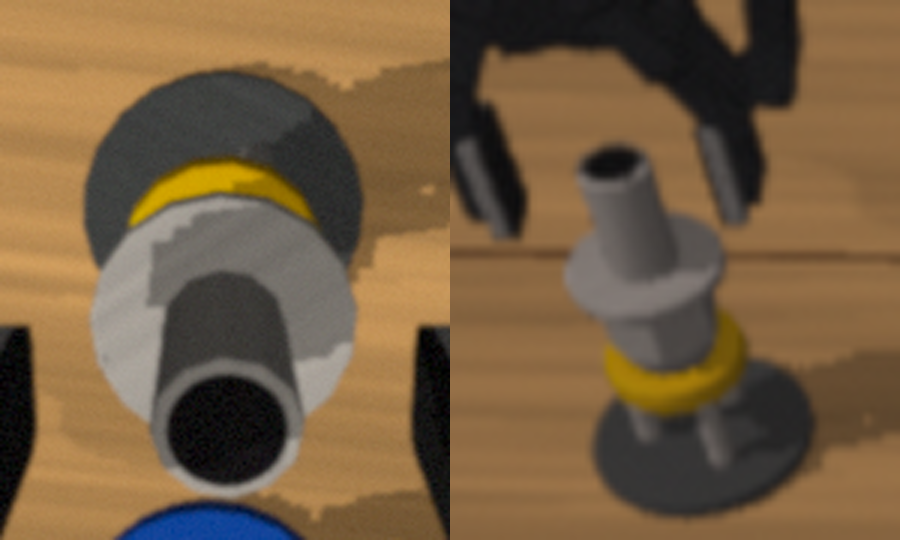

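The nut stands free in the ring, with the open pads well clear on both sides. Retreating straight up.

Request:
jog_arm(targets=[{"offset":[0,-0.004,0],"yaw":0},{"offset":[0,-0.012,0],"yaw":0},{"offset":[0,-0.022,0],"yaw":0},{"offset":[0,-0.034,0],"yaw":0},{"offset":[0,-0.046,0],"yaw":0},{"offset":[0,-0.06,0],"yaw":0},{"offset":[0,-0.075,0],"yaw":0},{"offset":[0,-0.09,0],"yaw":0},{"offset":[0,-0.105,0],"yaw":0},{"offset":[0,-0.115,0],"yaw":0},{"offset":[0,-0.12,0],"yaw":0},{"offset":[0,-0.12,0],"yaw":0}])

```text
time_s: 14.88
eef_pos: [501.1, -265.2, 233.0]
ee_rot: [-0.469, 0.472, 0.528, -0.527]
force: [-0.0, -0.1, -0.4]
grip_width: 0.702
```

Run:
```python
from ring import *
s=ctrl.sense();print(s['time_s'],s['eef_pos'],s['force'])
im={}
for n in('wrist','top','scene'):
    im[n]=ctrl.capture(n)['img'];cv2.imwrite(f'pics/{n}12.png',im[n][:,:,::-1])
f=lambda im,x0,y0,x1,y1,k:cv2.resize(np.ascontiguousarray(im[y0:y1,x0:x1,::-1]),None,fx=k,fy=k,interpolation=cv2.INTER_CUBIC)
cv2.imwrite('pics/c12.png',np.vstack([f(im['scene'],130,110,350,200,3.5),f(im['wrist'],190,100,410,180,3.5)]))
s2=tool(s)@M
def e(c,r,Tc):
    p=np.array([proj('wrist',np.array([c[0]+r*np.cos(t),c[1]+r*np.sin(t),c[2]]),Tc) for t in np.linspace(0,6.283,361)]);return p.min(0).round(1),p.max(0).round(1)
for z,r in((119,11),(80,24),(44,22)):print(z,e((500.5,-264.7,z),r,s2))
# scene: predicted shank top for tip at 38
for z in(119,78):print(proj('scene',(500.5,-264.7,z)),proj('scene',(504,-264.7,z)))
```

```text
14.8833 [ 501.13668875 -265.17836793  232.97624029] [-0.03876367 -0.07942772 -0.37767289]
119 (array([310.9, 184.5]), array([338.8, 211.4]))
80 (array([298.4, 160.5]), array([351.2, 211.9]))
44 (array([303.2, 157.1]), array([346.3, 199.5]))
[166.88246134 136.2739063 ] [166.39793051 137.56343857]
[172.92107897 153.40834498] [172.47555333 154.69523619]
```

View pics/wrist12.png

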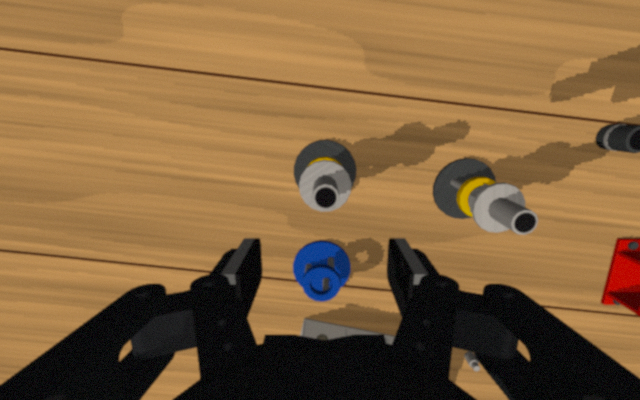

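View pics/c12.png

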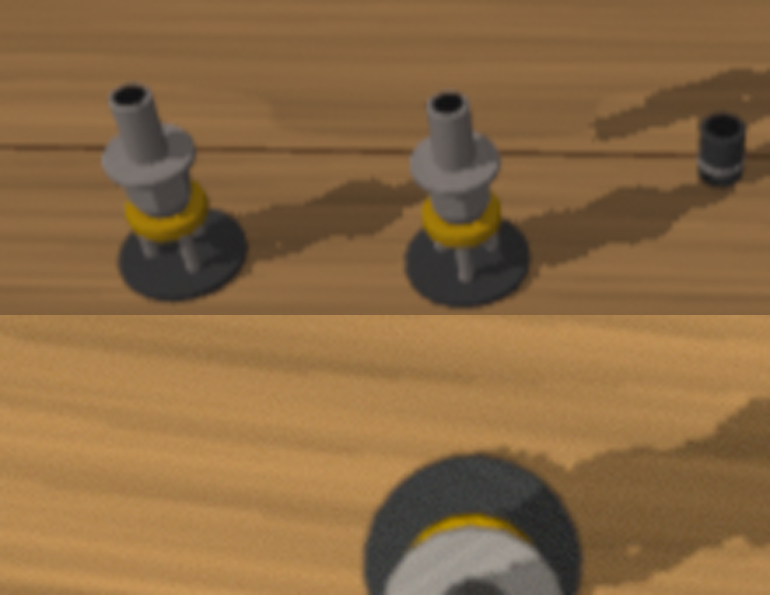

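View pics/scene12.png

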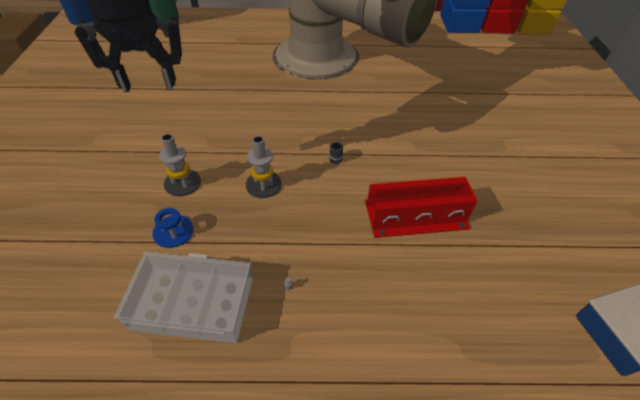

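The nut stands upright. The shank top is at scene (167,138) against a predicted (166.6,137), and at wrist (325,197) against (325,198). The other nut, the socket and the cap sit where they were. Handing in.

Run:
```python
from rig import ctrl
print(ctrl.finish_job())
```

```text
the job is handed in; nothing more can be done
None
```

The chrome nut now stands dome-down in the empty yellow stand, and I handed the job in at about 15 s. The interface gave no verdict.

- **What I did:** I gripped the nut by its shank and slid it about 155 mm along the rail, to roughly 40 mm past the open end. I lifted it over to the stand and lowered it until the force reading showed contact. I then let go in two small openings and backed straight up.
- **Last checks:** In the wrist and scene views the shank top is within about 1 pixel of where an upright, centred nut would put it. The other nut, the socket and the valve cap look unmoved. The gripper is clear, about 100 mm above the nut.
- **What disagreed:** The scene camera put the ring 4–6 mm farther out in x than the top and wrist cameras. I went with those two, and the nut seated with only small side forces of 1–2 N. While closing on the shank, the gripper briefly read a 6.5 N upward push, which was gone once the nut was sliding.

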